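# Pink glass marbles into the display vase

## Task

The rose branch needs ballast in its clear vase: take the dark scoop that holds the pink marbles by its handle bar and pour all three through the yellow funnel, so that they lie inside the vase. Then stand the empty scoop upright on the table and let go. Leave the other two scoops where they stand.

Things in the scene. Friction and masses are not known exactly. Their poses are not given: they have to be found in the camera images.
- pink_scoop_handle (a point): Dark grey pouring scoop with the pink marbles, 0.10 to 0.21 kg. Point: centre of its handle bar, 78 mm above the table, running across the tray along the scoop's y; bar 14 mm thick (x), 26 mm high, 64 mm clear between uprights, 35 mm free air above the marbles. Pinch it from above, closing along x. z up. Tray 125 mm long (x), 72 mm wide, walls 40 mm high; its back wall is 60 mm to +x of the bar.
- pink_scoop_lip (a point): Middle of that scoop's pouring lip (72 mm wide), at its -x end, 65 mm to -x of the bar and 43 mm below it, at the top of a ramp that rises 29 degrees from the tray's flat floor. It starts facing roughly towards the robot. Tipping the scoop about its bar, lip down, by 60 degrees or more rolls every marble out over the lip.
- funnel_mouth (a point): Centre of the yellow funnel's mouth, in the plane of its rim, 165 mm above the table. Rim 172 mm across outside, 166 mm inside; the cone narrows at about 45 degrees over 60 mm to a hole 56 mm wide that opens straight into the vase. z is up. Funnel and vase are fixed to a white base plate 130 mm square and do not move.
- vase_floor (a point): Centre of the inside floor of the clear upright vase below the funnel, 16 mm above the table. The vase is a tube 62 mm across outside, 54 mm inside, 86 mm deep from this floor to the funnel's hole; z is up.
- pink_ball1_center (a point): One of the three pink glass marbles, 24 mm across, 18 g, lying loose on the floor of the pink scoop; the point is its centre. It rolls freely.
- pink_ball2_center (a point): One of the three pink glass marbles, 24 mm across, 18 g, lying loose on the floor of the pink scoop; the point is its centre. It rolls freely.
- pink_ball3_center (a point): One of the three pink glass marbles, 24 mm across, 18 g, lying loose on the floor of the pink scoop; the point is its centre. It rolls freely.
- white_scoop_handle (a point): A bystander: an identical scoop holding three white marbles; the point is the centre of its handle bar. Leave it where it stands.
- blue_scoop_handle (a point): A bystander: an identical scoop holding three blue marbles; the point is the centre of its handle bar. Leave it where it stands.
Things that resemble listed ones, but are neither listed nor needed, are in the scene too. What is shaped like the part that bears pink_scoop_handle but orange is not meant.

How it is judged:
By the outcome, as a careful person would: the job done as asked, in the order asked, and still so for the second after the job is handed in, with the robot touching nothing.
It also fails if it takes over 61 s, if anything falls off the work surface, if the arm or the gripper's body presses on something with over 40 N, if the wrist force passes 120 N, or if a joint passes its speed limit or range.

## Robot

A 6-joint arm with a two-finger parallel gripper is mounted at the origin on the work surface. World frame = base frame: x ahead of the robot, y to its left, z up, the work surface at z = 0. Lengths are in m, angles in rad, forces in N, time in s.
With the tool pointing down it reaches from about 0.3 to 0.85 m from the base axis. Payload 5.4 kg.
Tool frame: the origin (TCP) lies midway between the tips of the shut fingers; the grasp point (between the pads) lies 19 mm behind it; z points along the fingers, y is the line along which they close (so a half turn about z gives the same grasp; the last joint's range is limited). The gripper opens to 85 mm and grips with 20 to 120 N. Pads are 22 mm wide; open, the fingers measure 114 mm over their backs; the gripper's body (76 mm by 85 mm) begins 54 mm behind the grasp point. The pads swing forward as they close: fully open they stand 13 mm farther back than shut.
Start: joints at [-1.529, 0.158, 1.597, -0, 1.386, -0.21], TCP at [0.143, -0.557, 0.231] pointing down, gripper open.
Joint ranges: [-2.91, 2.91], [-0.94, 2.29], [0.18, 2.7], [-1.29, 4.43], [0.17, 2.64], [-3, 3]. Speed limits (rad/s): [2.57, 2.57, 3.14, 3.14, 3.14, 3.14].

## Interface

Orientations are given as a rotation vector (axis times angle).
In Python, from station import arm gives the robot as it stands.
- The arm moves only by the tool step_arm, never from a script. Its argument "increments" is a list of rows, each a list of 7 numbers: the shift along the world's x, y, z in units of 10 cm (1.0 is 10 cm), then the turn, a rotation vector about the world's x, y, z in units of pi/2 rad (1.0 is pi/2 rad), then the closure, from 0 (fully open) to 1 (shut). A call has 1 to 20 rows; each row shifts and turns the commanded pose from where the row before left it; what a row does not reach is not made up. A row lasts 1/8 s, in which the tool goes at most 62.5 mm and 10.7 degrees, less where a joint would pass 70% of its speed; a pose out of reach is approached as far as the arm can. A call with a number of a shift or a turn outside -1 to 1 is refused whole. A call with a gripper value outside its range is refused whole. The fingers move at their own pace and stop on an object; the grip force is fixed at half the most. Time passes only in rows, so rows that do not move let the fingers close. It gives the time, the measured TCP pose, the force, the opening and the grip force at its end, in the units of the state.
- arm.get_obs(): the state, without advancing time (a new reading comes with each control period).
- arm.get_image(name): name is "side" or "top"; returns a dict with "pixels" (384x512x3 uint8, red, green, blue), "vfov" (degrees; the focal length in pixels is half the picture's height over the tangent of half this angle, whatever the lens; pixels are square), "cx", "cy" (the principal point, pixels), "R" (3x3) and "t" (3): a world point X has camera coordinates R X + t. Camera axes: x right, y down, z forward; pixel columns grow to the right and rows downward; lengths in m; the calibration is good to about 2 mm. A picture is of the moment at which its call begins. There is no depth.
- arm.job_done(): hands the job in; it is judged then, once.
The state is a dict: "time": time; "joints": joint angles; "qvel": joint speeds; "joint_efforts": joint torques, N m; "tcp_pos": TCP position; "eef_rot": TCP orientation; "ft_force": force on the tool from outside, world axes, zero at the start; "torque": the same for the moment, N m; "gripper_width": opening from 0.0 (shut) to 1.0 (fully open); "finger_force": force on a finger pad.
Only numpy, scipy, OpenCV 4.12 (cv2) and the standard library are available. Lean on these libraries where they do the work, as an engineer would, in place of code of your own. Each camera call takes 0.05 s, during which the arm holds its last target. There are 200 camera calls.

## Working session

There is one attempt and no reset: what is moved stays moved. The work goes in short steps, Python scripts to look and compute and a tool call to move; the robot and the scene stay as the last step left them, time stands still between calls to the robot, and variables do not carry over. Pictures are saved under pics/ and viewed, at most 10 in all, crops included, and the job is handed in when it is done.

Besides the shell and the picture viewer there is one more tool, called after ">>>" as name(argument=value, ...), one argument or row to a line, values as JSON. step_arm: Moves the arm, as the interface text tells. Shifts and turns lie within -1 to 1; 1 stands for 10 cm of shift or pi/2 rad of turn. Its arguments: {"type":"object","properties":{"increments":{"type":"array","items":{"type":"array","items":{"type":"number"}}}},"required":["increments"]}

```bash
mkdir -p pics
cat > h.py <<'E'
import numpy as np,cv2
from station import arm
def snap(name,fn,crop=None,s=1.5):
    d=arm.get_image(name);im=d["pixels"][:,:,::-1]
    if crop: u0,v0,u1,v1=crop; im=im[v0:v1,u0:u1]
    cv2.imwrite("pics/"+fn,cv2.resize(im,None,fx=s,fy=s,interpolation=cv2.INTER_CUBIC)); return d
def ray(d,u,v,z):
    f=d["pixels"].shape[0]/2/np.tan(np.radians(d["vfov"])/2)
    r=d["R"].T@np.array([(u-d["cx"])/f,(v-d["cy"])/f,1]); c=-d["R"].T@d["t"]
    return c+r*(z-c[2])/r[2]
def proj(d,X):
    f=d["pixels"].shape[0]/2/np.tan(np.radians(d["vfov"])/2)
    p=d["R"]@np.array(X)+d["t"]; return p[:2]/p[2]*f+[d["cx"],d["cy"]]
E
python3 - <<'E'
from h import *
import pickle
for n in("top","side"):
    d=snap(n,n+"0.png");pickle.dump(d,open(n+".pkl","wb"));print(n,d["vfov"],d["cx"],d["cy"],-d["R"].T@d["t"],d["R"].round(3).tolist())
o=arm.get_obs();print(o["eef_rot"],o["tcp_pos"],o["time"])
E
```

```text
top 51.23928671447868 251.60624281132226 193.53460035541627 [0.31196694 0.05370188 1.19614714] [[-0.003, -1.0, 0.011], [-0.993, 0.002, -0.116], [0.116, -0.011, -0.993]]
side 50.83676631672683 260.59254394994895 189.71919066068932 [0.19712564 0.82141246 0.67042256] [[-0.958, -0.285, -0.005], [-0.162, 0.559, -0.813], [0.235, -0.778, -0.582]]
[-3.11504964e+00 -3.94214782e-01 -2.49014518e-04] [ 0.14321494 -0.5563265   0.2303903 ] 0.1
```

View pics/top0.png

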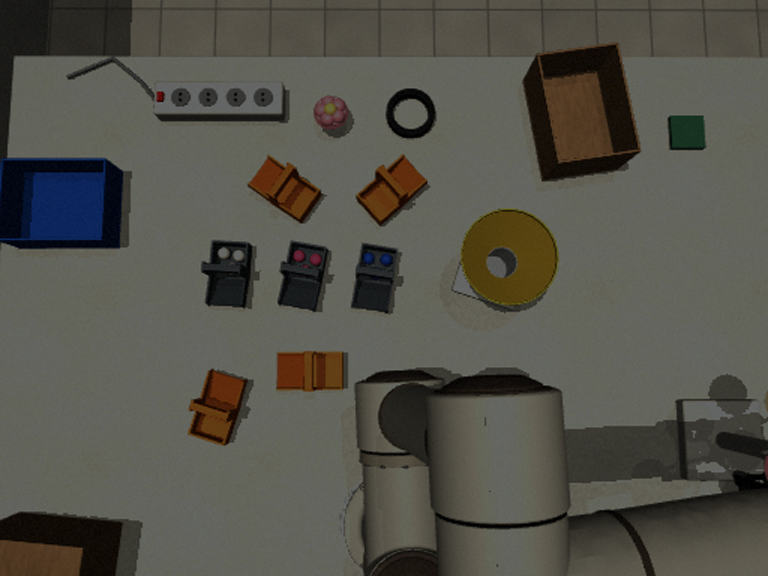

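View pics/side0.png

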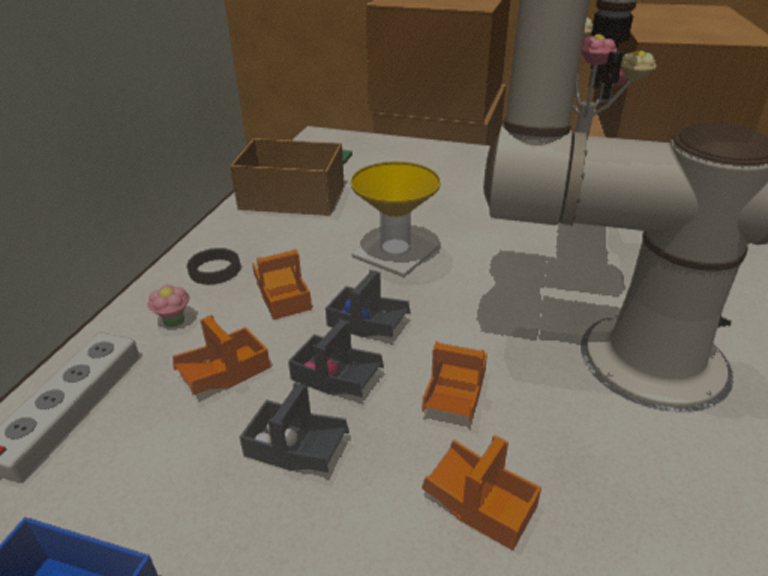

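The top view shows the pink scoop at about (303,275) between the white one (228,272) and the blue one (375,277), with the funnel at (509,258), all in 1.5x pixels. The side view agrees with this. I'll enlarge both.

Run:
```python
import pickle
from h import *
t=pickle.load(open("top.pkl","rb"))["pixels"][:,:,::-1];s=pickle.load(open("side.pkl","rb"))["pixels"][:,:,::-1]
g=lambda im,u0,v0,u1,v1,k:np.clip(cv2.resize(im[v0:v1,u0:u1],None,fx=k,fy=k,interpolation=cv2.INTER_CUBIC)*1.0*1.8,0,255)
cv2.imwrite("pics/tc.png",g(t,170,150,290,220,6.5)); cv2.imwrite("pics/sc.png",g(s,180,190,280,270,7))
hsv=cv2.cvtColor(t,cv2.COLOR_BGR2HSV)
m=cv2.inRange(hsv,(22,150,60),(35,255,255));m[:, :290]=0
c=max(cv2.findContours(m,0,2)[0],key=cv2.contourArea);e=cv2.fitEllipse(cv2.convexHull(c));print(e)
d=pickle.load(open("top.pkl","rb"));print(ray(d,*e[0],.165))
```

```text
((339.3794250488281, 170.87741088867188), (63.46701431274414, 65.26958465576172), 130.9039764404297)
[ 0.49175695 -0.18791709  0.165     ][ WARN:0@0.192] global loadsave.cpp:1063 imwrite_ Unsupported depth image for selected encoder is fallbacked to CV_8U.
```

View pics/tc.png

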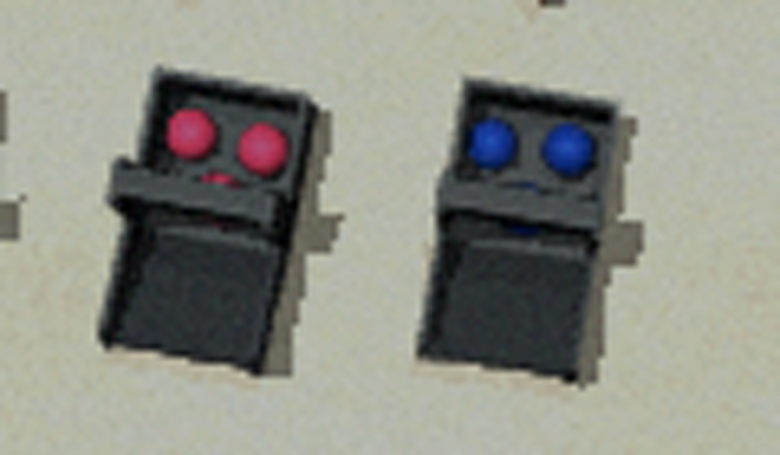

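View pics/sc.png

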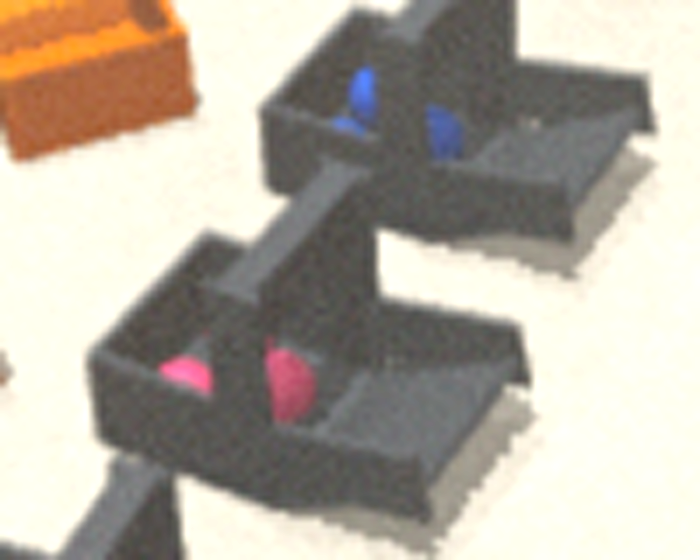

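The top crop shows the pink bar's top face centred at about (195,192), running from (113,180) to (276,206). The tray's back corners are at (157,70) and (315,100), and the lip corners at (103,345) and (262,373). In the side crop the centre of the bar's top is near (292,230).

Run:
```python
import pickle
from h import *
d=pickle.load(open("top.pkl","rb"));s=pickle.load(open("side.pkl","rb"))
T=lambda u,v,z:ray(d,170+u/6.5,150+v/6.5,z)
S=lambda u,v,z:ray(s,180+u/7,190+v/7,z)
print("bar top",T(195,190,.091),T(113,180,.091),T(276,206,.091)); print("side",S(292,230,.091),S(235,292,.091),S(349,167,.091))
B=[T(157,70,.04),T(315,100,.04)];L=[T(103,345,.035),T(262,373,.035)]
print(B,L); b=(B[0]+B[1])/2;l=(L[0]+L[1])/2;v=b-l;print(v,np.hypot(*v[:2]),np.degrees(np.arctan2(v[1],v[0])))
yv=B[0]-B[1];print(np.degrees(np.arctan2(-yv[0],yv[1])),np.hypot(*yv[:2]));yv=L[0]-L[1];print(np.degrees(np.arctan2(-yv[0],yv[1])),np.hypot(*yv[:2]))
u=v[:2]/np.hypot(*v[:2]);print("bar from lip",l[:2]+u*.065,"from back",b[:2]-u*.06)
# funnel in side view
hsv=cv2.cvtColor(s["pixels"],cv2.COLOR_RGB2HSV);m=cv2.inRange(hsv,(22,150,50),(35,255,255))
c=max(cv2.findContours(m,0,2)[0],key=cv2.contourArea);x,y,w,h=cv2.boundingRect(c);print(x,y,w,h)
for X in ([.492,-.188,.165],):
    th=np.linspace(0,6.28,60);P=np.array([proj(s,[X[0]+.086*np.cos(a),X[1]+.086*np.sin(a),.165]) for a in th]);print(P.min(0),P.max(0))
from scipy.spatial.transform import Rotation as R
print(R.from_rotvec(arm.get_obs()["eef_rot"]).as_matrix().round(3))
```

```text
bar top [0.48158144 0.18482938 0.091     ] [0.4859715  0.21999292 0.091     ] [0.47459417 0.15008016 0.091     ]
side [0.47719905 0.19160791 0.091     ] [0.48345128 0.22402264 0.091     ] [0.47077292 0.15688746 0.091     ]
[array([0.54414159, 0.20863167, 0.04      ]), array([0.53032627, 0.13736352, 0.04      ])] [array([0.42016157, 0.23173744, 0.035     ]), array([0.40743945, 0.16060354, 0.035     ])]
[ 0.12343342 -0.0231729   0.005     ] 0.12558977691205586 -10.632717352994813
-10.97070468073816 0.07259485185632532
-10.140004074521693 0.0722626024043062
bar from lip [0.47768447 0.18417717] from back [0.47826412 0.18406835]
234 108 59 29
[233.06424195 106.30734414] [293.61183398 132.98748002]
[[ 0.968  0.249 -0.   ]
 [ 0.249 -0.968  0.002]
 [ 0.    -0.002 -1.   ]]
```

Tray length (125.6 mm) and width (72.5 mm) match the sizes given, so the bar is at about (0.478, 0.186), yaw -10.5°. The funnel is at (0.492, -0.188). Before grasping, I'll try the pouring tilt empty above the funnel to check that the wrist can reach it.

>>> step_arm(
  increments=[
    [0,0,0.5,0,0,0,0],
    [0,0,0.5,0,0,0,0],
    [0.35,0.37,0,0,0,-0.04,0],
    [0.35,0.37,0,0,0,-0.04,0],
    [0.35,0.37,0,0,0,-0.04,0],
    [0.35,0.37,0,0,0,-0.04,0],
    [0.35,0.37,0,0,0,-0.04,0],
    [0.35,0.37,0,0,0,-0.04,0],
    [0.35,0.37,0,0,0,-0.04,0],
    [0.35,0.37,0,0,0,-0.04,0],
    [0.35,0.37,0,0,0,-0.04,0],
    [0.35,0.37,0,0,0,-0.04,0],
    [0,0,0,0,0,0,0],
  ],
)

```text
time: 1.72
tcp_pos: [0.4945, -0.1842, 0.3306]
eef_rot: [-3.086, 0.581, 0.001]
ft_force: [-0.4, -1.0, -0.5]
gripper_width: 1.005
finger_force: 0.0
```

>>> step_arm(
  increments=[
    [0,0,-0.4,-0.073,0.028,0,0],
    [0,0,0,-0.073,0.028,0,0],
    [0,0,0,-0.073,0.028,0,0],
    [0,0,0,-0.073,0.028,0,0],
    [0,0,0,-0.073,0.028,0,0],
    [0,0,0,-0.073,0.028,0,0],
    [0,0,0,-0.073,0.028,0,0],
    [0,0,0,-0.073,0.028,0,0],
    [0,0,0,-0.073,0.028,0,0],
    [0,0,0,-0.073,0.028,0,0],
    [0,0,0,0,0,0,0],
  ],
)

```text
time: 3.1
tcp_pos: [0.4922, -0.187, 0.2886]
eef_rot: [1.888, -0.355, -0.246]
ft_force: [-0.7, -0.6, -0.4]
gripper_width: 0.997
finger_force: 0.0
```

Run:
```python
from h import *
from scipy.spatial.transform import Rotation as R
o=arm.get_obs();print(o["time"],o["tcp_pos"],o["joints"]);print(R.from_rotvec(o["eef_rot"]).as_matrix().round(3))
```

```text
3.1 [ 0.49215449 -0.18696114  0.28858951] [-0.06496385  0.37427419  1.64025517 -1.12999628  1.68147465  2.09554994]
[[ 0.932 -0.124 -0.34 ]
 [-0.362 -0.312 -0.879]
 [ 0.003  0.942 -0.336]]
```

The tilt is reachable: 70° with j4 at -1.13, inside its limit. I'll undo it and go above the pink scoop.

>>> step_arm(
  increments=[
    [0,0,0.2,0.073,-0.028,0,0],
    [0,0,0.2,0.073,-0.028,0,0],
    [0,0,0,0.073,-0.028,0,0],
    [0,0,0,0.073,-0.028,0,0],
    [0,0,0,0.073,-0.028,0,0],
    [0,0,0,0.073,-0.028,0,0],
    [0,0,0,0.073,-0.028,0,0],
    [0,0,0,0.073,-0.028,0,0],
    [0,0,0,0.073,-0.028,0,0],
    [0,0,0,0.073,-0.028,0,0],
  ],
)

```text
time: 4.35
tcp_pos: [0.4935, -0.1878, 0.3337]
eef_rot: [-3.083, 0.588, -0.01]
ft_force: [-0.7, 0.1, 0.5]
gripper_width: 0.999
finger_force: 0.0
```

>>> step_arm(
  increments=[
    [-0.014,0.373,-0.13,0,0,0.112,0],
    [-0.014,0.373,-0.13,0,0,0.112,0],
    [-0.014,0.373,-0.13,0,0,0.112,0],
    [-0.014,0.373,-0.13,0,0,0.112,0],
    [-0.014,0.373,-0.13,0,0,0.112,0],
    [-0.014,0.373,-0.13,0,0,0.112,0],
    [-0.014,0.373,-0.13,0,0,0.112,0],
    [-0.014,0.373,-0.13,0,0,0.112,0],
    [-0.014,0.373,-0.13,0,0,0.112,0],
    [-0.014,0.373,-0.13,0,0,0.112,0],
    [0,0,0,0,0,0,0],
    [0,0,0,0,0,0,0],
  ],
)

```text
time: 5.85
tcp_pos: [0.4801, 0.1854, 0.2026]
eef_rot: [2.421, 2.0, 0.004]
ft_force: [0.5, 0.3, 0.0]
gripper_width: 1.004
finger_force: 0.0
```

Run:
```python
from h import *
from scipy.spatial.transform import Rotation as R
o=arm.get_obs();print(o["time"],o["tcp_pos"],o["joints"]);print(R.from_rotvec(o["eef_rot"]).as_matrix().round(3))
d=snap("side","side1.png",(150,120,350,280),3.5)
```

```text
5.85 [0.48007458 0.18535352 0.20257874] [1.33251697e-01 2.29168739e-02 1.79987487e+00 9.73561169e-05
 1.31611822e+00 3.23121407e-01]
[[ 0.189  0.982  0.003]
 [ 0.982 -0.189  0.   ]
 [ 0.001  0.003 -1.   ]]
```

View pics/side1.png

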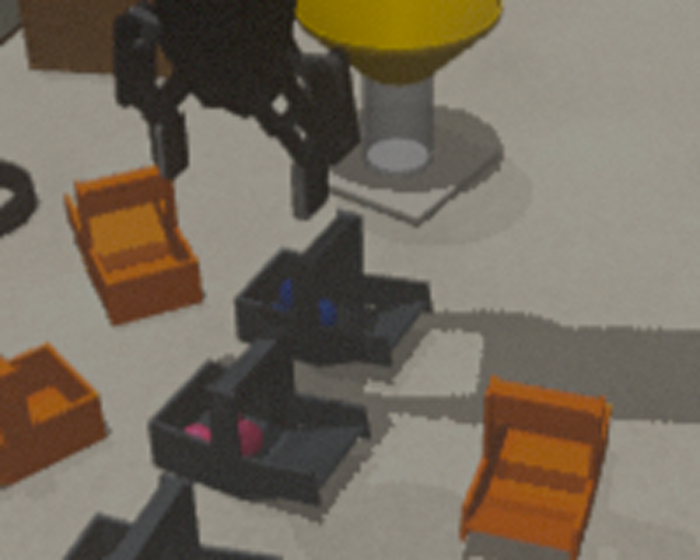

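The gripper hangs above the pink scoop, lined up with its bar at about (250,365) in the crop. I'll go down, close and lift slightly.

>>> step_arm(
  increments=[
    [-0.01,0,-0.3,0,0,0,0],
    [-0.01,0,-0.3,0,0,0,0],
    [0,0,-0.25,0,0,0,0],
    [0,0,-0.2,0,0,0,0],
    [0,0,-0.2,0,0,0,0],
    [0,0,-0.18,0,0,0,0],
    [0,0,0,0,0,0,0],
    [0,0,0,0,0,0,0.5],
    [0,0,0,0,0,0,0.7],
    [0,0,0,0,0,0,1],
    [0,0,0,0,0,0,1],
    [0,0,0,0,0,0,1],
    [0,0,0,0,0,0,1],
    [0,0,0,0,0,0,1],
  ],
)

```text
time: 7.65
tcp_pos: [0.4775, 0.1862, 0.0586]
eef_rot: [2.42, 2.003, 0.001]
ft_force: [0.6, 0.2, 2.4]
gripper_width: 0.15
finger_force: 61.9
```

>>> step_arm(
  increments=[
    [0,0,0.1,0,0,0,1],
    [0,0,0.2,0,0,0,1],
    [0,0,0.3,0,0,0,1],
    [0,0,0.3,0,0,0,1],
    [0,0,0.3,0,0,0,1],
    [0,0,0.3,0,0,0,1],
    [0,0,0.3,0,0,0,1],
    [0,0,0.3,0,0,0,1],
    [0,0,0.2,0,0,0,1],
    [0,0,0.1,0,0,0,1],
    [0,0,0,0,0,0,1],
  ],
)

```text
time: 9.02
tcp_pos: [0.4772, 0.1862, 0.2985]
eef_rot: [2.42, 2.003, 0.001]
ft_force: [0.4, -0.4, -2.8]
gripper_width: 0.157
finger_force: 61.3
```

Run:
```python
from h import *
d=snap("side","side2.png",(130,40,350,260),2.7)
```

```text
(no output)
```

View pics/side2.png

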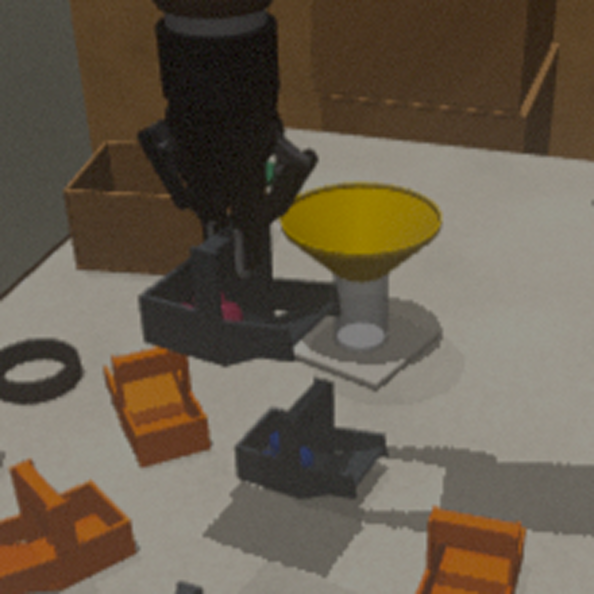

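The scoop is held level with its marbles, and its bottom is above the funnel rim. I'll carry it smoothly over the funnel, turning it by -100°.

>>> step_arm(
  increments=[
    [0.002,-0.08,0,0,0,-0.024,1],
    [0.004,-0.15,0,0,0,-0.044,1],
    [0.005,-0.206,0,0,0,-0.06,1],
    [0.005,-0.206,0,0,0,-0.06,1],
    [0.005,-0.206,0,0,0,-0.06,1],
    [0.005,-0.206,0,0,0,-0.06,1],
    [0.005,-0.206,0,0,0,-0.06,1],
    [0.005,-0.206,0,0,0,-0.06,1],
    [0.005,-0.206,0,0,0,-0.06,1],
    [0.005,-0.206,0,0,0,-0.06,1],
    [0.005,-0.206,0,0,0,-0.06,1],
    [0.005,-0.206,0,0,0,-0.06,1],
    [0.005,-0.206,0,0,0,-0.06,1],
    [0.005,-0.206,0,0,0,-0.06,1],
    [0.005,-0.206,0,0,0,-0.06,1],
    [0.005,-0.206,0,0,0,-0.06,1],
    [0.005,-0.206,0,0,0,-0.06,1],
    [0.005,-0.206,0,0,0,-0.06,1],
    [0.004,-0.15,0,0,0,-0.044,1],
    [0.003,-0.1,0,0,0,-0.032,1],
  ],
)

```text
time: 11.58
tcp_pos: [0.4859, -0.1922, 0.2974]
eef_rot: [-3.092, 0.555, 0.003]
ft_force: [0.1, -0.5, -2.6]
gripper_width: 0.153
finger_force: 61.3
```

>>> step_arm(
  increments=[
    [0,-0.11,-0.1,0,0,-0.012,1],
    [0,0,-0.15,0,0,0,1],
    [0,0,-0.15,0,0,0,1],
    [0,0,-0.1,0,0,0,1],
    [0,0,0,0,0,0,1],
    [0,0,0,0,0,0,1],
  ],
)

```text
time: 12.32
tcp_pos: [0.4868, -0.2025, 0.2488]
eef_rot: [3.088, -0.578, 0.001]
ft_force: [0.2, 0.1, -1.5]
gripper_width: 0.155
finger_force: 61.3
```

Run:
```python
from h import *
d=snap("top","top3.png",(260,100,420,220),4.5)
o=arm.get_obs();print(o["tcp_pos"],o["joints"])
```

```text
[ 0.48693452 -0.20258365  0.24905887] [-6.23616862e-01  2.10606232e-02  1.70847688e+00  1.97258120e-05
  1.41060280e+00  1.31715544e+00]
```

View pics/top3.png

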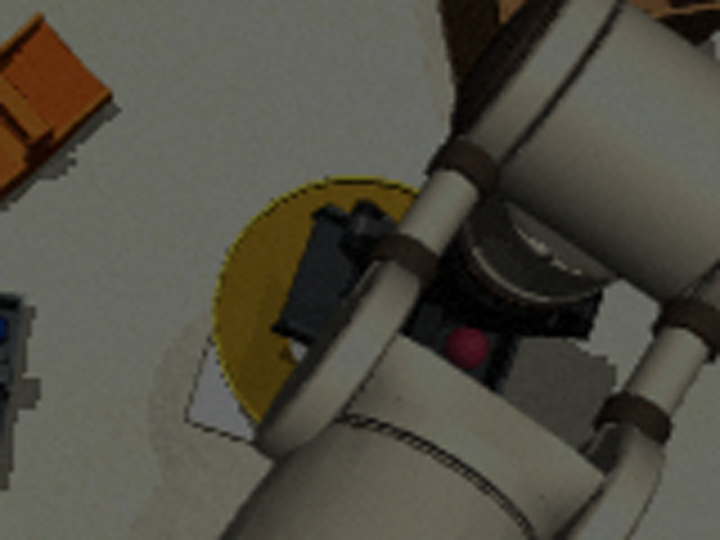

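The lip is over the funnel mouth (crop 305,270; mouth centre 357,319). I'll tip the scoop about its bar.

>>> step_arm(
  increments=[
    [-0.004,-0.01,0,-0.0465,0.0183,0,1],
    [-0.004,-0.01,0,-0.0465,0.0183,0,1],
    [-0.004,-0.01,0.004,-0.0465,0.0183,0,1],
    [-0.004,-0.01,0.004,-0.0465,0.0183,0,1],
    [-0.004,-0.01,0.006,-0.0465,0.0183,0,1],
    [-0.004,-0.01,0.006,-0.0465,0.0183,0,1],
    [-0.004,-0.01,0.008,-0.0465,0.0183,0,1],
    [-0.004,-0.01,0.01,-0.0465,0.0183,0,1],
    [-0.004,-0.01,0.01,-0.0465,0.0183,0,1],
    [-0.004,-0.01,0.01,-0.0465,0.0183,0,1],
    [-0.004,-0.01,0.01,-0.0465,0.0183,0,1],
    [-0.004,-0.01,0.01,-0.0465,0.0183,0,1],
    [-0.004,-0.01,0.01,-0.0465,0.0183,0,1],
    [-0.004,-0.01,0.01,-0.0465,0.0183,0,1],
    [-0.004,-0.01,0.012,-0.0465,0.0183,0,1],
    [-0.004,-0.01,0.012,-0.0465,0.0183,0,1],
  ],
)

```text
time: 14.38
tcp_pos: [0.4809, -0.2183, 0.2611]
eef_rot: [1.86, -0.35, -0.257]
ft_force: [-0.3, 0.4, -1.1]
gripper_width: 0.157
finger_force: 61.6
```

>>> step_arm(
  increments=[
    [0,0,0,0,0,0,1],
    [0,0,0,0,0,0,1],
    [0,0,0,0,0,0,1],
    [0,0,0,0,0,0,1],
    [0,0,0,0,0,0,1],
    [0,0,0,0,0,0,1],
    [0,0,0,0,0,0,1],
    [0,0,0,0,0,0,1],
  ],
)

```text
time: 15.38
tcp_pos: [0.4801, -0.2184, 0.2604]
eef_rot: [1.862, -0.348, -0.26]
ft_force: [-0.3, -0.2, -0.9]
gripper_width: 0.153
finger_force: 61.5
```

Run:
```python
from h import *
d=snap("side","side4.png",(190,40,350,200),3.7)
o=arm.get_obs();print(o["tcp_pos"],o["joints"],o["eef_rot"])
```

```text
[ 0.48014377 -0.21843521  0.26043558] [-0.117021    0.39723611  1.69200011 -1.17037736  1.62797573  2.13718833] [ 1.86162802 -0.34845599 -0.25947936]
```

View pics/side4.png

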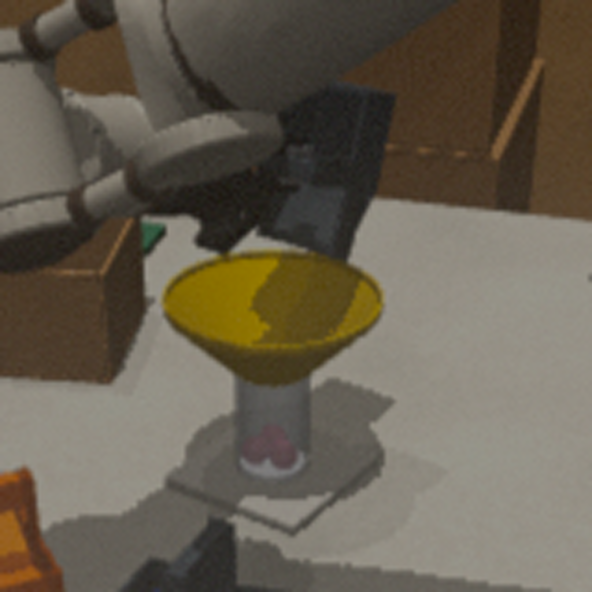

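All three marbles lie at the bottom of the vase, at about (268,448) in the crop. I'll level the scoop, take it back to its old spot and lower it.

>>> step_arm(
  increments=[
    [0.007,0.016,0.05,0.0744,-0.0293,0,1],
    [0.007,0.016,0.05,0.0744,-0.0293,0,1],
    [0.007,0.016,0.05,0.0744,-0.0293,0,1],
    [0.007,0.016,0.05,0.0744,-0.0293,0,1],
    [0.007,0.016,0.05,0.0744,-0.0293,0,1],
    [0.007,0.016,0.05,0.0744,-0.0293,0,1],
    [0.007,0.016,0.05,0.0744,-0.0293,0,1],
    [0.007,0.016,0,0.0744,-0.0293,0,1],
    [0.007,0.016,0,0.0744,-0.0293,0,1],
    [0.007,0.016,0,0.0744,-0.0293,0,1],
    [0,0,0,0,0,0,1],
  ],
)

```text
time: 16.8
tcp_pos: [0.4862, -0.2041, 0.2955]
eef_rot: [3.085, -0.583, -0.001]
ft_force: [-0.3, 0.5, -1.8]
gripper_width: 0.152
finger_force: 61.5
```

>>> step_arm(
  increments=[
    [-0.007,0.243,0,0,0,0.0697,1],
    [-0.007,0.243,0,0,0,0.0697,1],
    [-0.007,0.243,0,0,0,0.0697,1],
    [-0.007,0.243,0,0,0,0.0697,1],
    [-0.007,0.243,0,0,0,0.0697,1],
    [-0.007,0.243,0,0,0,0.0697,1],
    [-0.007,0.243,0,0,0,0.0697,1],
    [-0.007,0.243,0,0,0,0.0697,1],
    [-0.007,0.243,0,0,0,0.0697,1],
    [-0.007,0.243,0,0,0,0.0697,1],
    [-0.007,0.243,0,0,0,0.0697,1],
    [-0.007,0.243,0,0,0,0.0697,1],
    [-0.007,0.243,0,0,0,0.0697,1],
    [-0.007,0.243,0,0,0,0.0697,1],
    [-0.007,0.243,0,0,0,0.0697,1],
    [-0.007,0.243,0,0,0,0.0697,1],
    [0,0,0,0,0,0,1],
    [0,0,0,0,0,0,1],
  ],
)

```text
time: 19.05
tcp_pos: [0.4756, 0.1861, 0.2953]
eef_rot: [2.421, 2.0, -0.002]
ft_force: [-0.0, 0.5, -1.3]
gripper_width: 0.152
finger_force: 61.5
```

Run:
```python
from h import *
from scipy.spatial.transform import Rotation as R
o=arm.get_obs();print(o["time"],o["tcp_pos"]);M=R.from_rotvec(o["eef_rot"]).as_matrix();print(M.round(3),np.degrees(np.arctan2(M[1,1],M[0,1])))
M0=R.from_rotvec([2.42,2.003,.001]).as_matrix();print("turn left/(pi/2)",R.from_matrix(M0@M.T).as_rotvec()/(np.pi/2),"shift/0.1",(np.array([.4773,.1862,.0592])-o["tcp_pos"])*10)
```

```text
19.05 [0.47564532 0.18614133 0.29529353]
[[ 0.189  0.982 -0.   ]
 [ 0.982 -0.189 -0.002]
 [-0.002  0.    -1.   ]] -10.888273115478947
turn left/(pi/2) [ 0.00115247 -0.00054804  0.001294  ] shift/0.1 [ 1.65467973e-02  5.86672709e-04 -2.36093528e+00]
```

>>> step_arm(
  increments=[
    [0.01,0,-0.3,0,0,0,1],
    [0.006,0,-0.4,0,0,0,1],
    [0,0,-0.4,0,0,0,1],
    [0,0,-0.4,0,0,0,1],
    [0,0,-0.3,0,0,0,1],
    [0,0,-0.2,0,0,0,1],
    [0,0,-0.15,0,0,0,1],
    [0,0,-0.1,0,0,0,1],
    [0,0,-0.06,0,0,0,1],
    [0,0,-0.03,0,0,0,1],
    [0,0,0,0,0,0,1],
    [0,0,0,0,0,0,1],
  ],
)

```text
time: 20.55
tcp_pos: [0.4779, 0.1864, 0.062]
eef_rot: [2.421, 2.001, 0.001]
ft_force: [0.4, -0.1, -1.8]
gripper_width: 0.156
finger_force: 61.4
```

>>> step_arm(
  increments=[
    [0,0,-0.015,0,0,0,1],
    [0,0,-0.012,0,0,0,1],
    [0,0,0,0,0,0,1],
    [0,0,0,0,0,0,1],
  ],
)

```text
time: 21.05
tcp_pos: [0.4775, 0.1863, 0.0588]
eef_rot: [-2.421, -2.001, -0.0]
ft_force: [0.1, -0.7, -0.8]
gripper_width: 0.153
finger_force: 61.4
```

>>> step_arm(
  increments=[
    [0,0,-0.003,0,0,0,1],
    [0,0,0,0,0,0,0.8],
    [0,0,0,0,0,0,0.6],
    [0,0,0,0,0,0,0.3],
    [0,0,0,0,0,0,0.2],
    [0,0,0,0,0,0,0.2],
    [0,0,0,0,0,0,0.2],
    [0,0,0.1,0,0,0,0.2],
    [0,0,0.2,0,0,0,0.2],
    [0,0,0.3,0,0,0,0.2],
    [0,0,0.4,0,0,0,0.2],
    [0,0,0.4,0,0,0,0.2],
    [0,0,0.4,0,0,0,0.2],
    [0,0,0.2,0,0,0,0.2],
    [0,0,0,0,0,0,0.2],
  ],
)

```text
time: 22.92
tcp_pos: [0.4787, 0.1865, 0.261]
eef_rot: [2.42, 2.0, 0.007]
ft_force: [-0.2, -0.5, -0.4]
gripper_width: 0.798
finger_force: 0.0
```

Run:
```python
from h import *
d=snap("side","side5.png",(130,90,350,340),2.3)
```

```text
(no output)
```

View pics/side5.png

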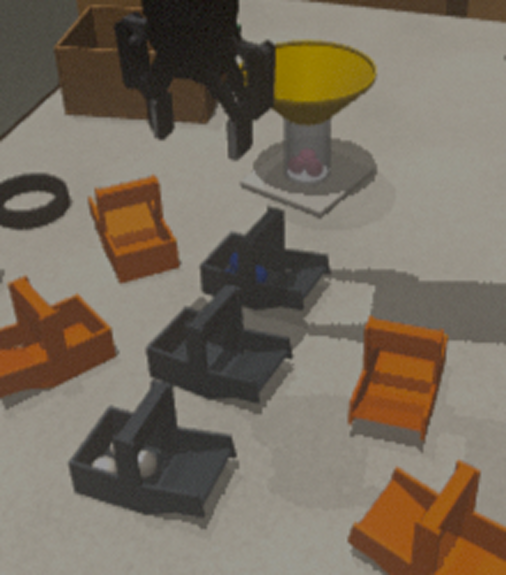

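The empty scoop stands upright at (220,345), the marbles are in the vase at (307,162), and the other two scoops haven't moved.

```bash
python3 -c "
from station import arm
print(arm.job_done())"
```

```text
the job is handed in; nothing more can be done
None
```

The three pink marbles are in the vase, the empty scoop stands upright and released at its original spot, the white and blue scoops were left alone, and I handed the job in at about 23 s.

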